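# Push a terminal bar under a held-down spring clip

### The job

Hold the jig's spring clip down by its long press plate with one fingertip, and while it is held down push the copper bar along its channel with the other fingertip, under the raised nose, until it is fully home against the stop; then let go, so that the clip closes on the bar, and move clear. Only press and push: do not lift the bar, and leave everything else on the bench where it lies.

Things in the scene. Friction and masses are not known exactly. Their poses are not given: they have to be found in the camera images.
- jig: Test jig fixed on the bench: aluminium base 245 x 130 mm (its x -130 to +115, y -65 to +65), 12 high, with a black channel along x. Origin on the bench surface under its middle; z up; +x is the push direction (away from the robot, turned by up to 0.4 rad). Jig coordinates in these notes are in this frame, mm. Nothing on the jig is higher than z 55.
- channel (a point): Point on the channel floor at the near ends of the side rails, jig (0, -30, 22) mm. The flat floor is 45 wide, from jig x -130 to +95. The two rails, 31 apart inside, 7 thick and 8 above the floor, run only from here to the stop; nearer the robot the floor is open at both sides.
- stop_face (a point): Foot of the steel stop block's face at the channel's far end, jig (95, -30, 22) mm; the block is 45 wide, its top 14 above the channel floor.
- clip (a joint): Spring clip, a rocker: pressing its plate (jig +y side) down raises its nose (-y side) over the channel. 0 rad = released, nose 5 mm above the channel floor, blocking the 10 mm bar. About 0.16 = nose resting on the bar. 0.36 = plate fully down at its limit, nose about 16 mm above the floor. Springs back by itself. At the plate's middle it takes 4 N to start, 8 N fully down; 10 to 14 with friction.
- press_plate (a point): Middle of the top of the clip's steel press plate, moving with it: 118 long in jig x (-122 to -4), 34 wide, 3 thick. Released it slopes up outwards by 0.36 rad, this point at jig (-63, 33, 36) mm. Fully down it is level, at jig (-63, 30, 25): 3 above the channel floor, y 12 to 46, so two level fingertips 60 apart can press it and push the bar at once. A tip can slide along it.
- shaft (a point): On the axis of the clip's hinge shaft, which runs along jig x at y 0, z 40 mm, from x -130 to +85, held in two posts (10 wide in y, tops at z 46, at x -124 and +40). Between the press plate and the channel; a web from shaft to plate stands at jig y 9 to 12, so keep fingers outside y -8 to 14.
- nose (a point): Near end of the underside of the clip's nose, at jig x 60, y -30 mm; 5 mm above the channel floor when released. The nose is a blunt steel finger 20 long in x, 10 wide.
- bar: Loose flat copper bar 110 long (x) x 28 wide x 10 thick mm, two bolt holes, about 0.27 kg, lying in the channel, front between the rails. Origin under its middle, x axis along the jig's +x. It starts 40 to 60 mm short of home. Home: front end against the stop, origin at jig (40, -30, 22), rear end at jig x -15. Fits under the nose only while the clip is held down.
- spare_lug: bystander: short flat copper lug 60 x 25 x 5, lying beside the jig (mm); origin under its centre
- screwdriver: bystander: screwdriver 190 long, lying on the +y side of the jig (mm); origin at the middle of its length, on its underside
- bolt: bystander: steel bolt 38 tall standing on its 22 wide head (mm); origin under its centre
- nut: bystander: steel nut, 26 across, 10 high (mm); origin under its centre
- bobbin: bystander: empty yellow coil bobbin, 64 across, 55 tall, upright (mm); origin under its centre
- hammer: bystander: hammer lying to the left (mm); origin at the middle of its length, on its underside
- wrench: bystander: wrench lying to the right (mm); origin at the middle of its length, on its underside
Things that resemble listed ones, but are neither listed nor needed, are in the scene too. What is shaped like the bar but black or green is not meant.

How it is judged:
By the outcome, as a careful person would: the job done as asked, in the order asked, and still so for the second after the job is handed in, with the robot touching nothing.
It also fails if it takes over 45 s, if anything falls off the work surface, if the arm or the gripper's body presses on something with over 40 N, if the wrist force passes 120 N, or if a joint passes its speed limit or range.

### The arm

A 6-joint arm with a two-finger parallel gripper is mounted at the origin on the work surface. World frame = base frame: x ahead of the robot, y to its left, z up, the work surface at z = 0. Lengths are in mm, angles in degrees, forces in N, time in s.
With the tool pointing down it reaches from about 350 to 850 mm from the base axis. Payload 8.1 kg.
Tool frame: the origin (TCP) lies on the centre line of the jaws, within the pads' length; the fingertips stand 19 mm ahead of it and the grasp point (between the pads) is the TCP; z points along the fingers, y is the line along which they close (so a half turn about z gives the same grasp; the last joint's range is limited). The gripper opens to 85 mm and grips with 20 to 120 N. Pads are 22 mm wide; open, the fingers measure 114 mm over their backs; the gripper's body (76 mm by 85 mm) begins 54 mm behind the grasp point. The pads swing forward as they close: fully open they stand 13 mm farther back than shut.
Start: joints at [65.581, 7.471, 85.268, -0, 87.261, -4.893], TCP at [200.523, 565.505, 250.292] pointing down, gripper open.
Joint ranges: [-169.43, 169.43], [-51.17, 129.36], [1.28, 143.12], [-76.62, 256.62], [0, 156.53], [-152.29, 152.29]. Speed limits (degrees/s): [136.94, 136.94, 159.86, 180, 180, 180].

### API

Orientations are given as [roll, pitch, yaw] about the fixed x, y, z axes, in that order (R = Rz(yaw) Ry(pitch) Rx(roll)).
In Python, from bench import r gives the robot as it stands. The module is installed in compiled form; this text tells all that it offers.
- The arm moves only by the tool servo_tool, never from a script. Its arguments are lists of equal length, an entry for each row: "fingers": the finger opening in m, from 0 to 0.0854; "linear": the shift along the tool's x, y, z in m, a list of three; "rotation": the turn, a rotation vector about the tool's x, y, z in degrees, a list of three. A call has 1 to 10 rows; each row is the pose to reach, as a shift and turn from the pose commanded when the call began, along the tool's axes at that moment; what a row does not reach only later rows make up. A row lasts 1/10 s, in which the tool goes at most 50 mm and 8.59 degrees, less where a joint would pass 70% of its speed; a pose out of reach is approached as far as the arm can. A call with a gripper value outside its range is refused whole. The fingers move at their own pace and stop on an object; "force" is the grip in N (left out, the last holds). Time passes only in rows, so rows that repeat a pose let the fingers close. It gives the time, the measured TCP pose, the force, the opening and the grip force at its end, in the units of the state.
- r.sense(): the state, without advancing time (a new reading comes with each control period).
- r.snapshot(name): name is "side" or "top" or "wrist"; returns a dict with "frame" (420x560x3 uint8, red, green, blue), "fx", "fy", "cx", "cy" (pixels), "k1" (the pictures are not rectified: a ray, as slopes to the right and down, at radius r is drawn at 1 + k1 r^2 times it, then the intrinsics apply), "camera_from_world" (4x4, takes a point from world to camera coordinates). Camera axes: x right, y up, looking along -z (the intrinsics and any distortion apply to the point x, -y, -z); pixel columns grow to the right and rows downward; lengths in mm; the calibration is good to about 2 mm. A picture is of the moment at which its call begins. There is no depth.
- r.hand_in(): hands the job in; it is judged then, once.
The state is a dict: "time": time; "joint_pos": joint angles; "qd": joint speeds; "joint_efforts": joint torques, N m; "tool_pos": TCP position; "tcp_rot": TCP orientation; "ft_force": force on the tool from outside, world axes, zero at the start; "wrist_torque": the same for the moment, N m; "finger_gap": finger opening in mm; "grip_force": force on a finger pad.
Only numpy, scipy, OpenCV 4.12 (cv2) and the standard library are available. Lean on these libraries where they do the work, as an engineer would, in place of code of your own. Each camera call takes 0.05 s, during which the arm holds its last target. There are 200 camera calls.

## Working session

There is one attempt and no reset: what is moved stays moved. The work goes in short steps, Python scripts to look and compute and a tool call to move; the robot and the scene stay as the last step left them, time stands still between calls to the robot, and variables do not carry over. Pictures are saved under pics/ and viewed, at most 10 in all, crops included, and the job is handed in when it is done.

Besides the shell and the picture viewer there is one more tool, called after "Emit:" as name(argument=value, ...), one argument or row to a line, values as JSON. servo_tool: Moves the arm, as the interface text tells. Its arguments: {"type":"object","properties":{"fingers":{"type":"array","items":{"type":"number"}},"linear":{"type":"array","items":{"type":"array","items":{"type":"number"}}},"rotation":{"type":"array","items":{"type":"array","items":{"type":"number"}}},"force":{"type":"number"}},"required":["fingers","linear","rotation"]}

```bash
mkdir -p pics
cat > h.py <<'E'
import numpy as np, cv2
from bench import r
def snap(n,f):
    s=r.snapshot(n); cv2.imwrite(f'pics/{f}.png',s['frame'][:,:,::-1]); np.savez(f'pics/{f}.npz',**{k:np.array(v) for k,v in s.items()}); return s
def load(f): return np.load(f'pics/{f}.npz')
def ray(s,u,v):
    K=np.array([[s['fx'],0,s['cx']],[0,s['fy'],s['cy']],[0,0,1]],float)
    p=np.array([(u-s['cx'])/s['fx'],(v-s['cy'])/s['fy']],float); q=p.copy()
    for _ in range(20): q=p/(1+s['k1']*(q@q))
    T=s['camera_from_world']; R=T[:3,:3]; o=-R.T@T[:3,3]
    return o,R.T@np.array([q[0],-q[1],-1])
def onz(s,u,v,z):
    o,d=ray(s,u,v); return o+d*(z-o[2])/d[2]
def proj(s,P):
    T=s['camera_from_world']; c=T[:3,:3]@np.array(P,float)+T[:3,3]
    q=np.array([c[0]/-c[2],-c[1]/-c[2]]); q=q*(1+s['k1']*(q@q))
    return np.array([s['fx']*q[0]+s['cx'],s['fy']*q[1]+s['cy']])
E
python3 - <<'E'
from h import *
for n in('top','side'): snap(n,n+'0')
print(r.sense())
a=cv2.imread('pics/top0.png')
cv2.imwrite('pics/top0b.png',cv2.resize(a,(800,600),interpolation=cv2.INTER_CUBIC))
E
```

```text
{'time': 0.1, 'joint_pos': array([ 6.55830559e+01,  7.51225670e+00,  8.53226930e+01,  1.62408125e-03,
        8.72601316e+01, -4.89028555e+00]), 'qd': array([-0.04385892, -0.00842141, -0.23203157,  0.12115986, -0.03675997,
       -0.08410219]), 'joint_efforts': array([-1.00293782e-04, -5.70960367e+01, -5.01935899e+01, -3.57355511e-04,
        8.33379105e-03,  8.31984175e-05]), 'tool_pos': array([200.30231774, 565.09967561, 249.33722741]), 'tcp_rot': array([-1.79905403e+02, -9.72167843e-03,  1.60473254e+02]), 'ft_force': array([ 0.61895651,  0.0604746 , -0.39211791]), 'wrist_torque': array([-0.04730408, -0.01145581, -0.00955326]), 'grip_force': 0.0, 'finger_gap': 85.09227542021911}
```

View pics/top0b.png

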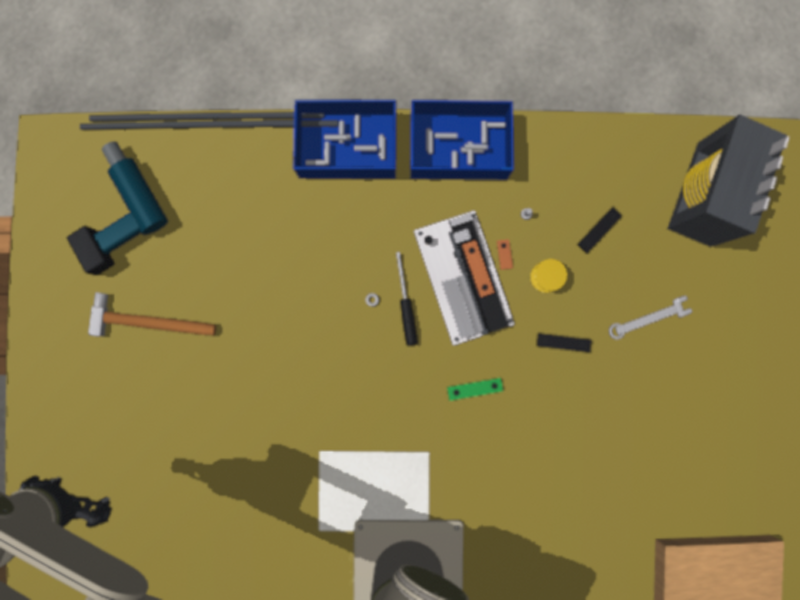

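View pics/side0.png

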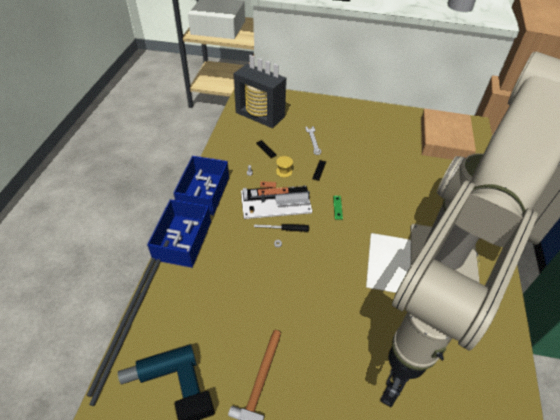

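The top view (800-px scale) shows the jig at about (465,278), with base corners at (415,229), (475,212), (513,325) and (456,344). The bar is the long copper piece in the channel at (478,270). The short copper piece at (505,255) is the lug, and the black and green bars are distractors.

Run:
```python
from h import *
s=load('top0'); f=s['frame']; k=.7
c=[onz(s,u*k,v*k,12)[:2] for u,v in((415,229),(475,212),(513,325),(456,344))]
print(np.round(c,1))
hsv=cv2.cvtColor(f,cv2.COLOR_RGB2HSV)
m=cv2.inRange(hsv,(0,90,90),(14,255,255))
# white base
w=cv2.inRange(hsv,(0,0,120),(180,50,255)); w[:145]=0; w[245:]=0; w[:,:285]=0; w[:,365:]=0
cs,_=cv2.findContours(m,cv2.RETR_EXTERNAL,cv2.CHAIN_APPROX_NONE)
for q in cs:
    if cv2.contourArea(q)>30:
        P=np.array([onz(s,u+0.,v+0.,32)[:2] for u,v in q[:,0]],np.float32); print(cv2.contourArea(q),q[:,0].mean(0),cv2.minAreaRect(P))
cs,_=cv2.findContours(w,cv2.RETR_EXTERNAL,cv2.CHAIN_APPROX_NONE)
q=max(cs,key=cv2.contourArea); q=np.vstack([x for x in cs if cv2.contourArea(x)>20])
P=np.array([onz(s,u+0.,v+0.,12)[:2] for u,v in q[:,0]],np.float32); print(cv2.minAreaRect(P),cv2.boxPoints(cv2.minAreaRect(P)))
x,y=270,140
cv2.imwrite('pics/c.png',cv2.resize(f[140:250,270:390,::-1],(780,600)[:2],fx=1,fy=1,interpolation=cv2.INTER_CUBIC))
```

```text
[[ 693.9   -9.5]
 [ 729.8 -131.2]
 [ 501.1 -207.6]
 [ 462.3  -92.9]]
411.5 [110.74233129 225.98159509] ((500.0010070800781, 506.98828125), (231.28759765625, 20.447078704833984), 84.29122161865234)
101.0 [  1.31395349 226.53488372] ((492.4095153808594, 842.7430419921875), (118.33238983154297, 13.011285781860352), 0.3887348771095276)
139.0 [353.04 177.52] ((642.7086181640625, -187.73890686035156), (56.516334533691406, 23.52750587463379), 7.8918962478637695)
399.0 [334.14444444 187.5       ] ((614.0451049804688, -133.6240692138672), (112.82960510253906, 32.24900817871094), 19.607288360595703)
143.0 [  2.75806452 164.58064516] ((677.3790893554688, 846.2662353515625), (79.26686096191406, 19.701091766357422), 3.3246142864227295)
((597.9529418945312, -107.44427490234375), (246.41326904296875, 132.47189331054688), 19.206798553466797) [[ 459.8141    -85.42755 ]
 [ 503.39453  -210.5257  ]
 [ 736.0918   -129.461   ]
 [ 692.51135    -4.362854]]
```

View pics/c.png

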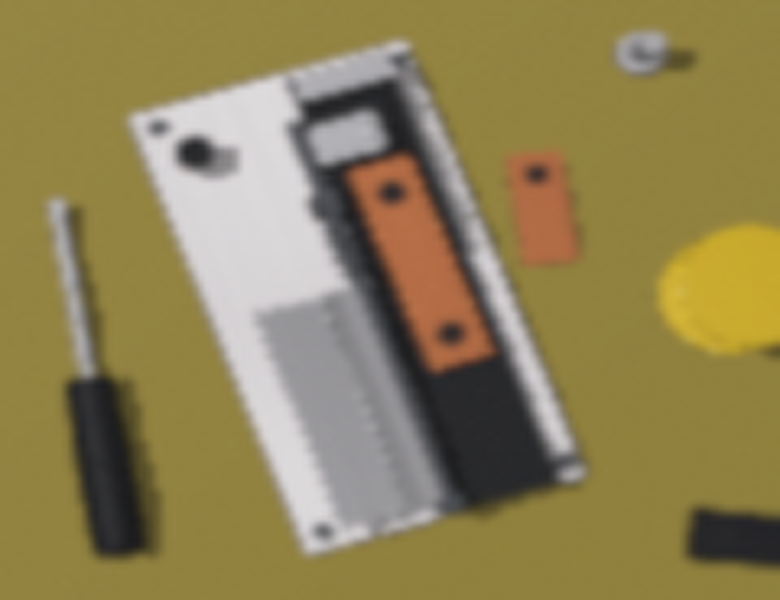

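The crop confirms it: the copper bar with two holes at (420,260) lies in the black channel, with its front at the nose. The press plate is at (345,400). From the fit, the jig yaw is about 19.4°, its origin is near (605,-105), and the bar's origin is near jig x -1. I'll move above jig (-80,0) with tool x along jig +x.

Emit:
servo_tool(
  fingers=[0.046, 0.046, 0.046, 0.046, 0.046, 0.046, 0.046, 0.046, 0.046, 0.046],
  linear=[
    [-0.032, -0.032, 0],
    [-0.064, -0.064, 0],
    [-0.096, -0.096, 0],
    [-0.128, -0.128, 0],
    [-0.16, -0.16, 0],
    [-0.192, -0.192, 0],
    [-0.224, -0.224, 0],
    [-0.256, -0.256, 0],
    [-0.288, -0.288, 0],
    [-0.32, -0.32, 0],
  ],
  rotation=[
    [0, 0, 8.3],
    [0, 0, 16.6],
    [0, 0, 24.9],
    [0, 0, 33.2],
    [0, 0, 41.5],
    [0, 0, 49.8],
    [0, 0, 58.1],
    [0, 0, 66.4],
    [0, 0, 74.7],
    [0, 0, 83],
  ],
)

```text
time: 1.1
tool_pos: [395.4, 155.2, 250.1]
tcp_rot: [180.0, -0.0, 77.1]
ft_force: [0.4, -0.5, -0.0]
finger_gap: 46.1
grip_force: 0.0
```

Emit:
servo_tool(
  fingers=[0.046, 0.046, 0.046, 0.046, 0.046, 0.046, 0.046, 0.046, 0.046],
  linear=[
    [-0.036, 0.0277, 0.013],
    [-0.072, 0.0553, 0.026],
    [-0.108, 0.083, 0.039],
    [-0.144, 0.1106, 0.052],
    [-0.18, 0.138, 0.065],
    [-0.216, 0.166, 0.078],
    [-0.2526, 0.1936, 0.09],
    [-0.2526, 0.1936, 0.09],
    [-0.2526, 0.1936, 0.09],
  ],
  rotation=[
    [0, 0, 8.3],
    [0, 0, 16.6],
    [0, 0, 24.9],
    [0, 0, 33.2],
    [0, 0, 41.5],
    [0, 0, 49.8],
    [0, 0, 58.1],
    [0, 0, 58.1],
    [0, 0, 58.1],
  ],
)

```text
time: 2.0
tool_pos: [528.6, -132.2, 158.9]
tcp_rot: [-179.9, 0.1, 19.3]
ft_force: [0.0, -1.4, -0.3]
finger_gap: 46.0
grip_force: 0.0
```

Run:
```python
from h import *
s=snap('wrist','w1')
cv2.imwrite('pics/w1b.png',cv2.resize(s['frame'][:,:,::-1],(800,600)))
q=r.sense(); print(q['tool_pos'],q['tcp_rot'])
```

```text
[ 528.87148745 -131.36575118  159.71906609] [-1.79924544e+02  5.74645147e-02  1.94040379e+01]
```

View pics/w1b.png

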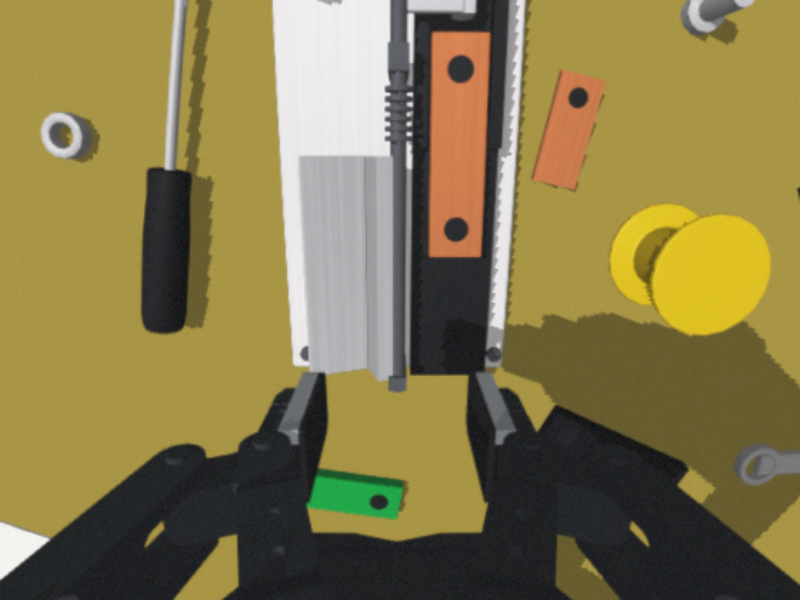

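The wrist view shows the bar running from about (460,32) to its rear edge at row 256 (columns 429-482). The shaft is at column about 398 and the fingertips are at about (313,380) and (484,380). I'll localise from these.

Run:
```python
from h import *
s=load('w1'); k=.7
a=np.radians(19.4); X=np.array([np.cos(a),np.sin(a)]); Y=np.array([-X[1],X[0]]); O=np.array([605,-105.])
T=np.array([528.87,-131.37])
def j(n,u,v,z):
    p=onz(s,u*k,v*k,z)[:2]; d=p-O; t=p-T
    print(n,'jig',np.round([d@X,d@Y],1),'rel tool',np.round([t@X,t@Y],1))
for n,u,v,z in [('barRL',429,257,32),('barRR',482,257,32),('barFL',432,32,32),('barFR',490,32,32),('shaft far',398,20,43),('shaft near',397,388,43),('floorL',411,374,22),('floorR',486,374,22),('baseNR',501,362,12),('baseNL',294,365,12),('plate far L',299,156,40),('tipL in',325,378,148),('tipR in',471,378,148),('tipLo',304,375,148),('tipRo',492,375,148)]: j(n,u,v,z)
```

```text
barRL jig [-56.9 -18.5] rel tool [ 23.6 -18.9]
barRR jig [-56.9 -46.8] rel tool [ 23.7 -47.2]
barFL jig [ 52.3 -18.2] rel tool [132.9 -18.6]
barFR jig [ 52.5 -45.8] rel tool [133.1 -46.3]
shaft far jig [54.8 -2. ] rel tool [135.4  -2.4]
shaft near jig [-128.7   -1.4] rel tool [-48.1  -1.8]
floorL jig [-130.2   -9.7] rel tool [-49.7 -10.2]
floorR jig [-130.4  -54.8] rel tool [-49.8 -55.2]
baseNR jig [-127.1  -65.7] rel tool [-46.5 -66.1]
baseNL jig [-129.1   62.6] rel tool [-48.5  62.1]
plate far L jig [-4.8 46.4] rel tool [75.7 46. ]
tipL in jig [-70.9  20.8] rel tool [ 9.7 20.4]
tipR in jig [-70.9 -24.5] rel tool [  9.7 -24.9]
tipLo jig [-69.9  27.3] rel tool [10.7 26.8]
tipRo jig [-69.9 -31. ] rel tool [ 10.7 -31.4]
```

Emit:
servo_tool(
  fingers=[0.053, 0.053, 0.053, 0.053, 0.053, 0.053, 0.053],
  linear=[
    [0, 0, 0.02],
    [0, 0, 0.045],
    [0, 0, 0.07],
    [0, 0, 0.09],
    [0, 0, 0.098],
    [0, 0, 0.098],
    [0, 0, 0.098],
  ],
  rotation=[
    [0, 0, 0],
    [0, 0, 0],
    [0, 0, 0],
    [0, 0, 0],
    [0, 0, 0],
    [0, 0, 0],
    [0, 0, 0],
  ],
)

```text
time: 2.75
tool_pos: [530.1, -131.2, 63.7]
tcp_rot: [179.9, -0.1, 19.4]
ft_force: [0.7, -0.4, -0.5]
finger_gap: 53.1
grip_force: 0.0
```

Emit:
servo_tool(
  fingers=[0.053, 0.053, 0.053, 0.053, 0.053, 0.053, 0.053],
  linear=[
    [0, 0, 0.002],
    [0, 0, 0.004],
    [0, 0, 0.006],
    [0, 0, 0.008],
    [0, 0, 0.01],
    [0, 0, 0.01],
    [0, 0, 0.01],
  ],
  rotation=[
    [0, 0, 0],
    [0, 0, 0],
    [0, 0, 0],
    [0, 0, 0],
    [0, 0, 0],
    [0, 0, 0],
    [0, 0, 0],
  ],
)

```text
time: 3.45
tool_pos: [529.3, -131.7, 52.2]
tcp_rot: [-180.0, 0.0, 19.4]
ft_force: [0.6, 0.3, 0.4]
finger_gap: 53.3
grip_force: 0.0
```

Emit:
servo_tool(
  fingers=[0.053, 0.053, 0.053, 0.053, 0.053],
  linear=[
    [0, 0, 0.0015],
    [0, 0, 0.003],
    [0, 0, 0.004],
    [0, 0, 0.004],
    [0, 0, 0.004],
  ],
  rotation=[
    [0, 0, 0],
    [0, 0, 0],
    [0, 0, 0],
    [0, 0, 0],
    [0, 0, 0],
  ],
)

```text
time: 3.95
tool_pos: [529.6, -131.9, 48.6]
tcp_rot: [180.0, -0.0, 19.4]
ft_force: [-0.4, -1.4, 3.2]
finger_gap: 52.8
grip_force: 2.3
```

Emit:
servo_tool(
  fingers=[0.053, 0.053, 0.053, 0.053, 0.053],
  linear=[
    [0, 0, 0.0015],
    [0, 0, 0.003],
    [0, 0, 0.004],
    [0, 0, 0.004],
    [0, 0, 0.004],
  ],
  rotation=[
    [0, 0, 0],
    [0, 0, 0],
    [0, 0, 0],
    [0, 0, 0],
    [0, 0, 0],
  ],
)

```text
time: 4.45
tool_pos: [529.9, -132.6, 45.0]
tcp_rot: [179.9, -0.0, 19.4]
ft_force: [-1.6, -5.2, 6.6]
finger_gap: 52.9
grip_force: 3.7
```

Emit:
servo_tool(
  fingers=[0.053, 0.053, 0.053, 0.053, 0.053],
  linear=[
    [0, 0, 0.0015],
    [0, 0, 0.003],
    [0, 0, 0.004],
    [0, 0, 0.004],
    [0, 0, 0.004],
  ],
  rotation=[
    [0, 0, 0],
    [0, 0, 0],
    [0, 0, 0],
    [0, 0, 0],
    [0, 0, 0],
  ],
)

```text
time: 4.95
tool_pos: [530.3, -133.5, 41.7]
tcp_rot: [179.8, -0.1, 19.4]
ft_force: [-3.3, -8.1, 9.6]
finger_gap: 52.7
grip_force: 5.3
```

Emit:
servo_tool(
  fingers=[0.053, 0.053, 0.053, 0.053],
  linear=[
    [0, 0, 0.0007],
    [0, 0, 0.001],
    [0, 0, 0.001],
    [0, 0, 0.001],
  ],
  rotation=[
    [0, 0, 0],
    [0, 0, 0],
    [0, 0, 0],
    [0, 0, 0],
  ],
)

```text
time: 5.35
tool_pos: [530.5, -133.7, 41.0]
tcp_rot: [179.8, -0.1, 19.4]
ft_force: [-2.8, -9.5, 11.4]
finger_gap: 52.5
grip_force: 5.8
```

Run:
```python
from h import *
s=snap('wrist','w2')
cv2.imwrite('pics/w2b.png',cv2.resize(s['frame'][:,:,::-1],(800,600)))
q=r.sense(); print(q['tool_pos'],q['ft_force'],q['wrist_torque'])
```

```text
[ 530.48922659 -133.72580431   40.98338131] [-3.78088217 -9.95598819 10.25016077] [-1.24903784  0.71561639  0.13117458]
```

View pics/w2b.png

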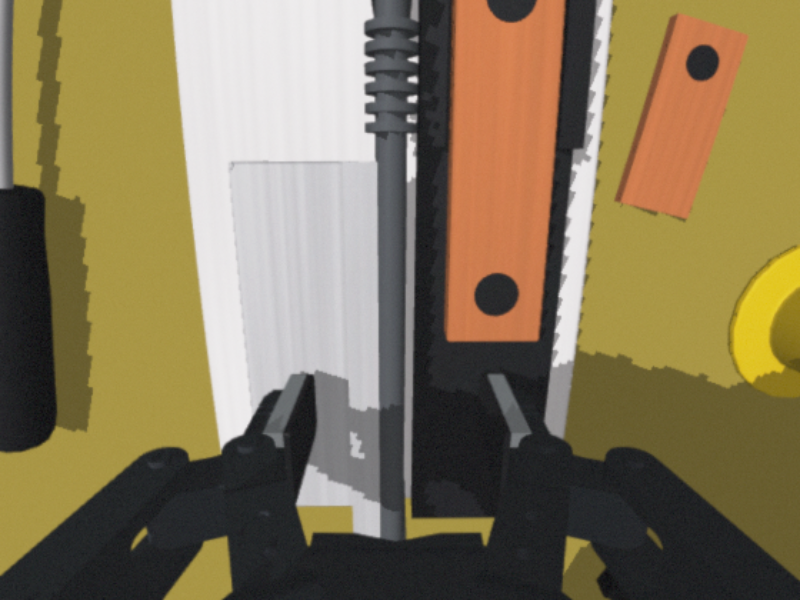

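The wrist view shows the plate nearly level. The right tip is at about (497,378), behind the bar's rear edge (row 340, columns 445-540) and centred on it. I'll press the last bit.

Emit:
servo_tool(
  fingers=[0.053, 0.053, 0.053, 0.053],
  linear=[
    [0, 0, 0.0007],
    [0, 0, 0.0015],
    [0, 0, 0.0015],
    [0, 0, 0.0015],
  ],
  rotation=[
    [0, 0, 0],
    [0, 0, 0],
    [0, 0, 0],
    [0, 0, 0],
  ],
)

```text
time: 5.8
tool_pos: [530.7, -134.0, 40.2]
tcp_rot: [179.7, -0.1, 19.4]
ft_force: [-5.6, -10.1, 17.5]
finger_gap: 53.2
grip_force: 8.7
```

Emit:
servo_tool(
  fingers=[0.053, 0.053, 0.053, 0.053],
  linear=[
    [0, 0, 0.0007],
    [0, 0, 0.0015],
    [0, 0, 0.0015],
    [0, 0, 0.0015],
  ],
  rotation=[
    [0, 0, 0],
    [0, 0, 0],
    [0, 0, 0],
    [0, 0, 0],
  ],
)

```text
time: 6.2
tool_pos: [530.8, -134.1, 39.9]
tcp_rot: [179.7, -0.1, 19.4]
ft_force: [-10.7, -9.5, 29.4]
finger_gap: 53.0
grip_force: 14.5
```

Emit:
servo_tool(
  fingers=[0.053, 0.053, 0.053, 0.053, 0.053, 0.053, 0.053, 0.053, 0.053, 0.053],
  linear=[
    [0.002, 0, -0.0008],
    [0.005, 0, -0.0008],
    [0.008, 0, -0.0008],
    [0.011, 0, -0.0008],
    [0.014, 0, -0.0008],
    [0.017, 0, -0.0008],
    [0.02, 0, -0.0008],
    [0.023, 0, -0.0008],
    [0.026, 0, -0.0008],
    [0.03, 0, -0.0008],
  ],
  rotation=[
    [0, 0, 0],
    [0, 0, 0],
    [0, 0, 0],
    [0, 0, 0],
    [0, 0, 0],
    [0, 0, 0],
    [0, 0, 0],
    [0, 0, 0],
    [0, 0, 0],
    [0, 0, 0],
  ],
)

```text
time: 7.2
tool_pos: [557.4, -123.3, 39.9]
tcp_rot: [179.9, 0.1, 19.4]
ft_force: [-17.0, -6.5, 29.7]
finger_gap: 52.9
grip_force: 15.5
```

Run:
```python
from h import *
s=snap('wrist','w3')
cv2.imwrite('pics/w3b.png',cv2.resize(s['frame'][:,:,::-1],(800,600)))
q=r.sense(); print(q['tool_pos'],q['ft_force'],q['wrist_torque'])
```

```text
[ 558.00316543 -123.09926174   39.89616262] [-14.09176731  -5.8915692   27.56996445] [-0.17131151  2.81514421  0.40556241]
```

View pics/w3b.png

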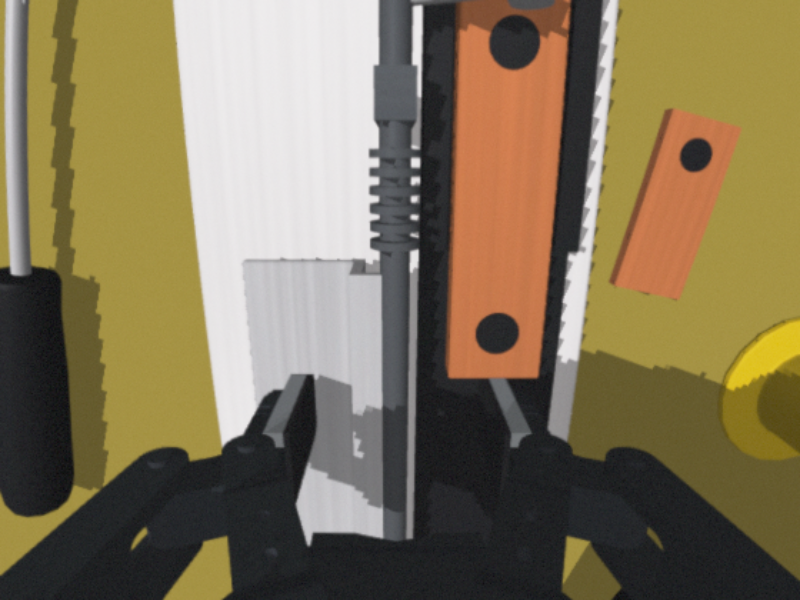

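The finger is in contact with the bar's rear edge (row 378) and the bar is sliding straight, its front under the raised nose. About 24 mm remain.

Emit:
servo_tool(
  fingers=[0.053, 0.053, 0.053, 0.053, 0.053, 0.053, 0.053, 0.053],
  linear=[
    [0.002, 0, -0.0003],
    [0.005, 0, -0.0003],
    [0.008, 0, -0.0003],
    [0.011, 0, -0.0003],
    [0.014, 0, -0.0003],
    [0.017, 0, -0.0003],
    [0.019, 0, -0.0003],
    [0.02, 0, -0.0003],
  ],
  rotation=[
    [0, 0, 0],
    [0, 0, 0],
    [0, 0, 0],
    [0, 0, 0],
    [0, 0, 0],
    [0, 0, 0],
    [0, 0, 0],
    [0, 0, 0],
  ],
)

```text
time: 8.05
tool_pos: [574.3, -117.1, 39.8]
tcp_rot: [180.0, 0.4, 19.4]
ft_force: [-29.5, -9.9, 37.5]
finger_gap: 52.8
grip_force: 19.5
```

Emit:
servo_tool(
  fingers=[0.053, 0.053, 0.053, 0.053],
  linear=[
    [0.001, 0, 0],
    [0.002, 0, 0],
    [0.003, 0, 0],
    [0.003, 0, 0],
  ],
  rotation=[
    [0, 0, 0],
    [0, 0, 0],
    [0, 0, 0],
    [0, 0, 0],
  ],
)

```text
time: 8.45
tool_pos: [578.4, -115.8, 39.9]
tcp_rot: [179.9, 0.2, 19.4]
ft_force: [-18.5, -6.7, 30.1]
finger_gap: 53.2
grip_force: 15.3
```

Emit:
servo_tool(
  fingers=[0.053, 0.053, 0.053, 0.053, 0.053],
  linear=[
    [0.0, 0, -0.0006],
    [0.001, 0, -0.0006],
    [0.002, 0, -0.0006],
    [0.003, 0, -0.0006],
    [0.003, 0, -0.0006],
  ],
  rotation=[
    [0, 0, 0],
    [0, 0, 0],
    [0, 0, 0],
    [0, 0, 0],
    [0, 0, 0],
  ],
)

```text
time: 8.95
tool_pos: [580.0, -115.1, 39.9]
tcp_rot: [180.0, 0.3, 19.3]
ft_force: [-22.6, -9.5, 29.8]
finger_gap: 53.1
grip_force: 19.8
```

Emit:
servo_tool(
  fingers=[0.053, 0.053, 0.053, 0.053],
  linear=[
    [0.001, 0, 0],
    [0.0015, 0, 0],
    [0.002, 0, 0],
    [0.002, 0, 0],
  ],
  rotation=[
    [0, 0, 0],
    [0, 0, 0],
    [0, 0, 0],
    [0, 0, 0],
  ],
)

```text
time: 9.35
tool_pos: [580.2, -115.1, 39.8]
tcp_rot: [-180.0, 0.5, 19.3]
ft_force: [-32.1, -11.2, 37.3]
finger_gap: 52.9
grip_force: 23.6
```

Emit:
servo_tool(
  fingers=[0.053, 0.053, 0.053, 0.053],
  linear=[
    [0.001, 0, -0.0005],
    [0.002, 0, -0.0008],
    [0.003, 0, -0.001],
    [0.003, 0, -0.001],
  ],
  rotation=[
    [0, 0, 0],
    [0, 0, 0],
    [0, 0, 0],
    [0, 0, 0],
  ],
)

```text
time: 9.75
tool_pos: [580.5, -115.0, 39.8]
tcp_rot: [-179.9, 0.9, 19.3]
ft_force: [-42.4, -17.0, 40.9]
finger_gap: 52.7
grip_force: 26.0
```

Run:
```python
from h import *
s=snap('wrist','w4')
cv2.imwrite('pics/w4b.png',cv2.resize(s['frame'][:,:,::-1],(800,600)))
q=r.sense(); print(q['tool_pos'],q['ft_force'],q['wrist_torque'])
```

```text
[ 580.43483141 -115.00115486   39.79491958] [-41.75431024 -15.949512    40.29153371] [-2.12624581  7.21381257  0.07264181]
```

View pics/w4b.png

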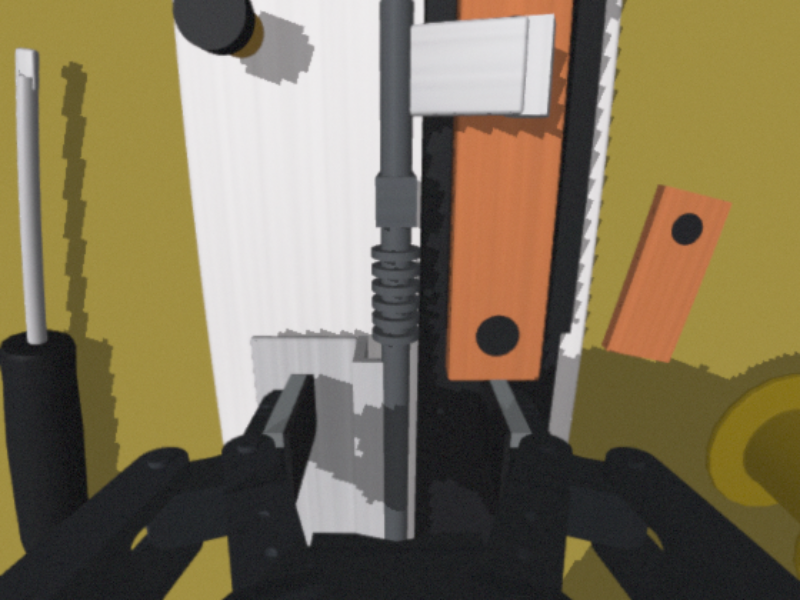

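The nose is above the bar (nose at (480,65)). The bar's rear is at row 380, about 14 mm behind the rail ends (row 335). Force now climbs with no motion, so the bar is against the stop. I'll back off slightly while still holding the plate, then lift.

Emit:
servo_tool(
  fingers=[0.053, 0.053, 0.053, 0.053, 0.053, 0.053],
  linear=[
    [-0.003, 0, 0],
    [-0.006, 0, 0],
    [-0.009, 0, 0],
    [-0.012, 0, 0],
    [-0.014, 0, 0],
    [-0.014, 0, 0],
  ],
  rotation=[
    [0, 0, 0],
    [0, 0, 0],
    [0, 0, 0],
    [0, 0, 0],
    [0, 0, 0],
    [0, 0, 0],
  ],
)

```text
time: 10.4
tool_pos: [576.1, -116.2, 40.9]
tcp_rot: [179.9, -0.3, 19.3]
ft_force: [4.2, -0.2, 6.9]
finger_gap: 53.1
grip_force: 4.0
```

Emit:
servo_tool(
  fingers=[0.053, 0.053, 0.053, 0.053, 0.053, 0.053, 0.053, 0.053, 0.053, 0.053],
  linear=[
    [0, 0, -0.002],
    [0, 0, -0.005],
    [0, 0, -0.008],
    [0, 0, -0.012],
    [0, 0, -0.016],
    [0, 0, -0.025],
    [0, 0, -0.045],
    [0, 0, -0.075],
    [0, 0, -0.1],
    [0, 0, -0.11],
  ],
  rotation=[
    [0, 0, 0],
    [0, 0, 0],
    [0, 0, 0],
    [0, 0, 0],
    [0, 0, 0],
    [0, 0, 0],
    [0, 0, 0],
    [0, 0, 0],
    [0, 0, 0],
    [0, 0, 0],
  ],
)

```text
time: 11.4
tool_pos: [575.2, -116.6, 152.6]
tcp_rot: [179.8, -0.2, 19.4]
ft_force: [0.7, -0.6, 0.3]
finger_gap: 53.0
grip_force: 0.0
```

Emit:
servo_tool(
  fingers=[0.053, 0.053, 0.053, 0.053, 0.053],
  linear=[
    [-0.02, 0, 0],
    [-0.04, 0, 0],
    [-0.05, 0, 0],
    [-0.05, 0, 0],
    [-0.05, 0, 0],
  ],
  rotation=[
    [0, 0, 0],
    [0, 0, 0],
    [0, 0, 0],
    [0, 0, 0],
    [0, 0, 0],
  ],
)

```text
time: 11.9
tool_pos: [526.7, -132.6, 148.9]
tcp_rot: [-180.0, -0.0, 19.3]
ft_force: [0.4, 0.1, -0.4]
finger_gap: 52.5
grip_force: 0.0
```

Run:
```python
from h import *
s=snap('wrist','w5')
cv2.imwrite('pics/w5b.png',cv2.resize(s['frame'][:,:,::-1],(800,600)))
q=r.sense(); print(q['time'],q['tool_pos'],q['ft_force'])
```

```text
11.95 [ 527.01207602 -132.50731636  148.95208466] [-0.04478271  0.51156548 -0.36858101]
```

View pics/w5b.png

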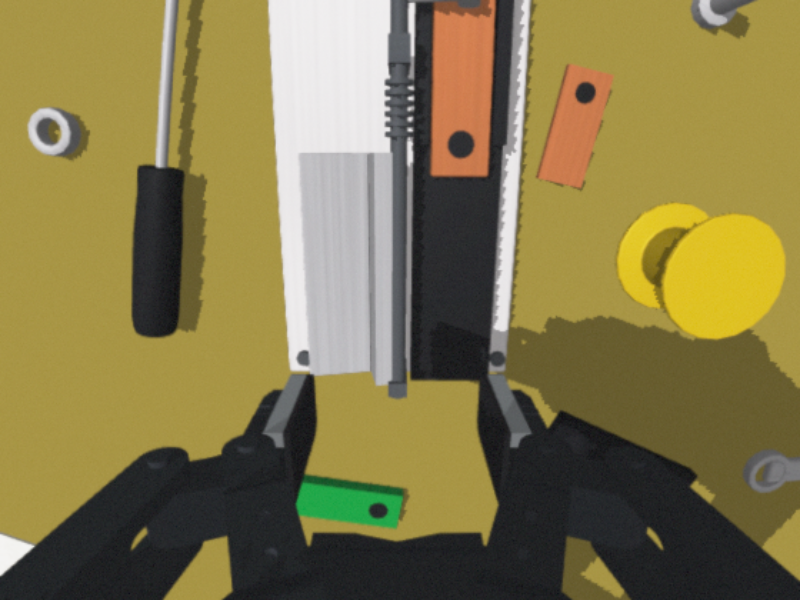

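The clip has closed on the bar, whose rear edge is at row 177. Checking that position, using the floor end (row 379) as reference.

Run:
```python
from h import *
a=np.radians(19.4); X=np.array([np.cos(a),np.sin(a)])
s=load('w5')
g=lambda u,v,z:onz(s,u*.7,v*.7,z)[:2]@X
f=g(450,379,22); print('rear',g(460,177,32)-f-130,'railend',g(502,146,30)-f-130,'plate end',g(345,153,35)-f-130)
```

```text
rear -16.415714997783766 railend -1.6311487373003501 plate end -5.089494206199902
```

```bash
python3 -c "
from bench import r
print(r.hand_in())"
```

```text
the job is handed in; nothing more can be done
None
```

The copper bar was pushed home against the stop with the clip held down, the clip was then released onto it, and the arm moved clear; the job was handed in at about 12 s, with no verdict returned.

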